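# Put the washed feeding things on their own rests

### The job

The baby's washed feeding things have been left about the sideboard; put each one on the rest that is made for it: stand the green bottle in the tall-rimmed steel bottle coaster, the mug on the flat cork coaster and the pacifier case in the little white dish, all upright, and lay the teaspoon along the spoon-shaped rest with its bowl in the oval end. Set each thing down gently in the middle of its rest, without dropping it. Leave the acrylic box where it stands.

Things in the scene. Friction and masses are not known exactly. Their poses are not given: they have to be found in the camera images.
- bottle: pastel green upright baby bottle, closed, with white screw collar and cap: round body 54 mm in diameter from the foot up to 88 mm, 120 mm high in all, 0.12 to 0.24 kg. Origin: centre of its underside; z up along its axis. Good grip: the straight green wall, about 75 mm up (a palm close behind the pads would meet the cap if lower).
- mug: white ceramic mug, open top, straight round wall 64 mm in outer diameter, 85 mm high, wall 4 mm, about 0.25 kg, with one loop handle on its own +y side that reaches 69 mm from the axis. Origin: centre of its underside; z up. Good grip: across the wall along its own x axis, clear of the handle, about 55 mm up.
- case: ivory plastic pacifier case, a closed round tub 54 mm in diameter (straight wall from 6 to 38 mm up, foot 46 mm across), domed top at 48 mm and a small carry loop on it up to 59 mm, about 0.05 kg. Origin: centre of its underside; z up. Good grip: across the wall, about 34 mm up.
- spoon: steel teaspoon lying bowl upward, 140 mm long along its x axis, 35 g. Origin: at table level under the middle of its length. Oval bowl (44 x 31 mm, 8.5 mm high) centred at x = +48 mm; arched handle back to x = -70 mm. From x = +8 to -28 mm the handle is a bar 9 mm wide (along y), upper face 14 mm, lower face 10 mm above the table; balance point about x = +2 mm. z up.
- bottle_coaster: bottle coaster: round stainless tub fixed on the sideboard, 84 mm outside diameter, 78 mm inside, rim 28 mm high, inner floor 4 mm above its underside. Origin: centre of its underside; z up.
- mug_coaster: mug coaster: flat round cork disc fixed on the sideboard, 100 mm in diameter, 6 mm thick, no rim (a thin ring is inlaid near its edge). Origin: centre of its underside, so its top is 6 mm above it; z up.
- case_dish: small round white china dish fixed on the sideboard for the pacifier case: flat inner floor about 72 mm across, 4 mm above its underside, flared rim 90 mm across and 12 mm high. Origin: centre of its underside; z up.
- spoon_rest: fixed white china tray in the outline of a teaspoon, 162 mm long along its x axis; floor 4 mm above its underside, edge bead 2 mm above the floor. Oval end (64 x 48 mm) for the bowl centred at x = +28 mm, 31 mm wide handle channel back to x = -98 mm. Origin: on the long axis near the neck, at the underside; a well-laid spoon has its origin at x = -20 mm, y = 0, its x axis along the rest's. z up.
- box: bystander: loose clear acrylic box, 130 mm (x) by 105 mm (y), 90 mm high with its hinged lid shut, a stainless scoop inside. Origin: centre of its underside; z up. Stands among the rests.
Things that resemble listed ones, but are neither listed nor needed, are in the scene too. What is shaped like the spoon but black, pink or red is not meant.

How it is judged:
By the outcome, as a careful person would: the job done as asked, in the order asked, and still so for the second after the job is handed in, with the robot touching nothing.
It also fails if it takes over 118 s, if anything falls off the work surface, if the arm or the gripper's body presses on something with over 40 N, if the wrist force passes 120 N, or if a joint passes its speed limit or range.

### The arm

A 6-joint arm with a two-finger parallel gripper is mounted at the origin on the work surface. World frame = base frame: x ahead of the robot, y to its left, z up, the work surface at z = 0. Lengths are in mm, angles in rad, forces in N, time in s.
With the tool pointing down it reaches from about 275 to 750 mm from the base axis. Payload 10.2 kg.
Tool frame: the origin (TCP) lies at the very end of the fingers, on their centre line; the grasp point (between the pads) lies 19 mm behind it; x points along the fingers, y is the direction in which the jaws open and shut, and the axes are right-handed (so a half turn about x gives the same grasp; the last joint's range is limited). The gripper opens to 85 mm and grips with 20 to 120 N. Pads are 22 mm wide; open, the fingers measure 114 mm over their backs; the gripper's body (76 mm by 85 mm) begins 54 mm behind the grasp point. The pads swing forward as they close: fully open they stand 13 mm farther back than shut.
Start: joints at [0.985, 0.313, 1.498, -0, 1.331, -0.223], TCP at [186.332, 490.827, 231.294] pointing down, gripper open.
Joint ranges: [-2.94, 2.94], [-0.97, 2.17], [0.19, 2.56], [-1.23, 4.37], [0.02, 3.11], [-2.88, 2.88]. Speed limits (rad/s): [2.39, 2.39, 3.01, 3.14, 3.14, 3.14].

### API

Orientations are given as a unit quaternion [w, x, y, z].
In Python, from rig import ctrl, viewer, order gives the robot as it stands. The module is installed in compiled form; this text tells all that it offers.
- The arm moves only by the tool carry_out, never from a script. Its argument "deltas" is a list of rows, each a list of 7 numbers: the gripper command: -1 is fully open, 1 is shut, values between are in proportion, then the shift along the tool's x, y, z in mm, then the turn, a rotation vector about the tool's x, y, z in degrees. A call has exactly 5 rows; each row is the pose to reach, as a shift and turn from the pose commanded when the call began, along the tool's axes at that moment; what a row does not reach only later rows make up. A row lasts 1/8 s, in which the tool goes at most 62.5 mm and 10.7 degrees, less where a joint would pass 70% of its speed; a pose out of reach is approached as far as the arm can. A call with a gripper value outside its range is refused whole. The fingers move at their own pace and stop on an object; "newtons" is the grip in N (left out, the last holds). Time passes only in rows, so rows that repeat a pose let the fingers close, or fill a call up. It gives the time, the measured TCP pose, the force and the opening at its end, in the units of the state.
- ctrl.sense(): the state, without advancing time (a new reading comes with each control period).
- viewer.capture(name): name is "side" or "top" or "wrist"; returns the picture (400x640x3 uint8, red, green, blue); there is no depth.
- viewer.calibration(name): a dict with "fx", "fy", "cx", "cy" (pixels), "xyz" and "attitude" of the camera in the world; the wrist camera has in their place "T_tool_cam" (4x4, takes a point from camera to tool coordinates, whose origin is the TCP and whose axes are the tool frame's). Camera axes: x right, y down, z forward; pixel columns grow to the right and rows downward; lengths in mm; the calibration is good to about 2 mm. A picture is of the moment at which its call begins: read the wrist's pose just before it. calibration takes no time and is no camera call.
- order.finish_job(): hands the job in, once; it reports no verdict.
The state is a dict: "time_s": time; "joints": joint angles; "dq": joint speeds; "tau": joint torques, N m; "eef_pos": TCP position; "ee_rot": TCP orientation; "force": force on the tool from outside, world axes, zero at the start; "wrist_torque": the same for the moment, N m; "grip_width": opening from 0.0 (shut) to 1.0 (fully open).
Only numpy, scipy, OpenCV 4.12 (cv2) and the standard library are available. Lean on these libraries where they do the work, as an engineer would, in place of code of your own. Each camera call takes 0.05 s, during which the arm holds its last target. There are 200 camera calls.

## Working session

There is one attempt and no reset: what is moved stays moved. The work goes in short steps, Python scripts to look and compute and a tool call to move; the robot and the scene stay as the last step left them, time stands still between calls to the robot, and variables do not carry over. Pictures are saved under pics/ and viewed, about 12 in all and at most 16, crops included, and the job is handed in when it is done.

Besides the shell and the picture viewer there is one more tool, called after "Call:" by a JSON object that holds its "op" and its "data", one argument or row to a line. carry_out: Moves the arm, as the interface text tells. Its arguments: {"type":"object","properties":{"deltas":{"type":"array"},"newtons":{"type":"number"}},"required":["deltas"]}

```bash
mkdir -p pics; cat > h.py <<'E'
import numpy as np, cv2
from rig import ctrl, viewer, order
from scipy.spatial.transform import Rotation as R
def rot(q): return R.from_quat([q[1],q[2],q[3],q[0]])
def save(n,name,crop=None,s=1):
    im=viewer.capture(n)
    cv2.imwrite('pics/raw_'+name+'.png',im[:,:,::-1])
    crop_(name,crop,s)
def crop_(name,crop=None,s=1,out=None):
    im=cv2.imread('pics/raw_'+name+'.png')
    if crop: x0,y0,x1,y1=crop; im=im[y0:y1,x0:x1]
    if s!=1: im=cv2.resize(im,None,fx=s,fy=s,interpolation=cv2.INTER_CUBIC)
    cv2.imwrite('pics/'+(out or name)+'.png',im)
def cam(n,st=None):
    c=viewer.calibration(n)
    if 'T_tool_cam' in c:
        st=st or ctrl.sense(); T=np.array(c['T_tool_cam']); r=rot(st['ee_rot']).as_matrix()
        return c,r@T[:3,:3],r@T[:3,3]+np.array(st['eef_pos'])
    a=np.array(c['attitude']); 
    return c,(rot(a).as_matrix() if a.size==4 else a.reshape(3,3)),np.array(c['xyz'])
def px2w(n,u,v,z,st=None):
    c,r,t=cam(n,st); d=r@np.array([(u-c['cx'])/c['fx'],(v-c['cy'])/c['fy'],1]); return (t+d*(z-t[2])/d[2]).round(1)
def w2px(n,p,st=None):
    c,r,t=cam(n,st); q=r.T@(np.array(p,float)-t); return (np.array([c['fx']*q[0],c['fy']*q[1]])/q[2]+[c['cx'],c['cy']]).round(1)
E
python3 - <<'E'
from h import *
print(ctrl.sense())
for n in('side','top','wrist'): print(n,viewer.calibration(n)); save(n,n+'0')
E
```

```text
{'time_s': 0.0, 'joints': array([ 9.84584695e-01,  3.13437575e-01,  1.49844117e+00,  3.34924885e-05,
        1.33098859e+00, -2.23390677e-01]), 'dq': array([ 2.20253266e-03, -1.73397765e-04, -4.83294445e-04,  8.26497173e-05,
       -6.41877468e-04, -6.80490427e-04]), 'tau': array([ 4.70417071e-04, -4.12263966e+01, -2.59740400e+01, -1.18694202e-04,
        4.12196678e-03,  3.96544770e-07]), 'eef_pos': array([186.18392612, 490.60544871, 230.73989395]), 'ee_rot': array([ 0.69531459,  0.12716717,  0.69569071, -0.12798661]), 'force': array([-0.66459145,  0.18361671,  0.05699359]), 'wrist_torque': array([-0.02466506, -0.03396421, -0.05469968]), 'grip_width': 0.9982457597368823}
side {'fx': 494.239994515971, 'fy': 494.239994515971, 'cx': 317.32606110843614, 'cy': 202.49077805035256, 'xyz': array([-170.14913182, -777.48901041, 1087.83922934]), 'attitude': array([-0.35739865,  0.86639179, -0.31834979,  0.14242499])}
top {'fx': 387.10723760195714, 'fy': 387.10723760195714, 'cx': 319.6881496322065, 'cy': 195.34880839188304, 'xyz': array([360.80122082, -12.13800659, 987.22475556]), 'attitude': array([-0.0752914 ,  0.72439417, -0.6818994 ,  0.06780487])}
wrist {'fx': 297.85629232885674, 'fy': 297.85629232885674, 'cx': 323.3891272445838, 'cy': 203.7900030921003, 'T_tool_cam': array([[ 1.32673945e-03, -2.64873345e-01,  9.64282298e-01,
        -1.41724163e+02],
       [ 9.99998780e-01, -4.43364339e-04, -1.49766643e-03,
        -5.30435124e-01],
       [ 8.24220301e-04,  9.64283109e-01,  2.64872434e-01,
        -6.78226848e+01],
       [ 0.00000000e+00,  0.00000000e+00,  0.00000000e+00,
         1.00000000e+00]])}
```

View pics/top0.png

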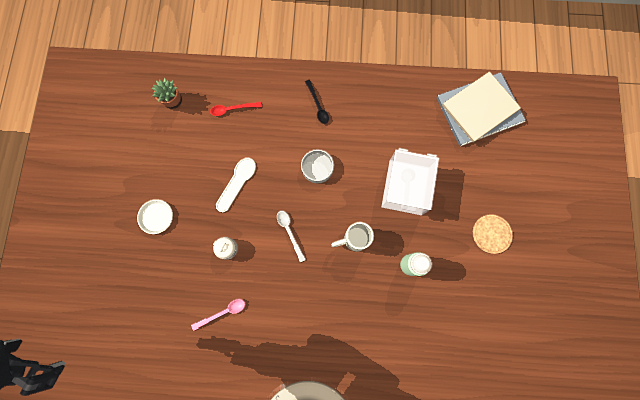

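View pics/side0.png

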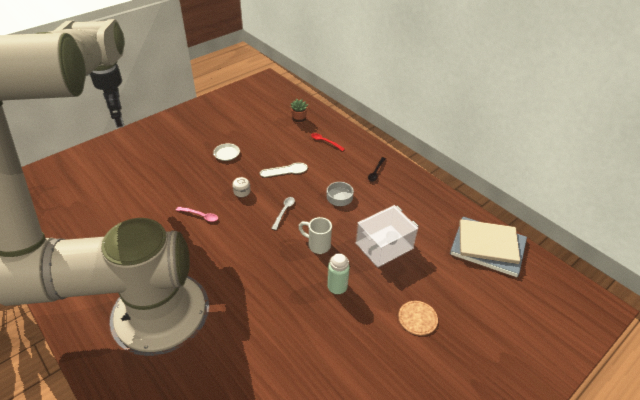

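The top view shows the bottle at (416,264), mug at (358,237), case at (225,248) and silver spoon at (290,235). The rests are the steel tub (318,166), cork (492,234), dish (155,217) and spoon rest (237,184), with the box at (410,182). The red, pink and black spoons are decoys. Next is one enlarged crop to confirm these.

```bash
python3 -c "
from h import *
crop_('top0',(130,140,530,290),2,'c1')"
```

```text
(no output)
```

View pics/c1.png

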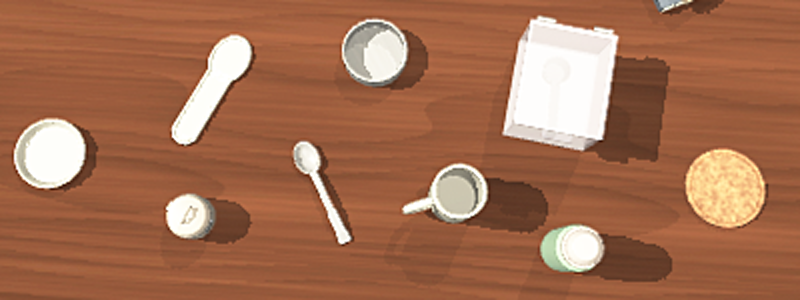

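```bash
python3 -c "
from h import *
f=lambda n,x,y,z:print(n,px2w('top',x/2+130-.25,y/2+140-.25,z))
f('bottle',580,248,120);f('mug',459,192,85);f('mughandle',406,210,50);f('case',190,214,48)
f('spoonbowl',306,157,6);f('spoontail',345,240,12);f('tub',376,52,28);f('cork',725,188,6);f('dish',51,153,12)
f('restbowl',231,57,5);f('resttail',183,138,5)
for a in [(541,18),(617,32),(606,150),(503,134)]: f('box',*a,90 if a[1]<60 else 0)
print(rot(ctrl.sense()['ee_rot']).as_matrix().round(3))
"
```

```text
bottle [ 398.2 -227.   120. ]
mug [455.5 -94.6  85. ]
mughandle [433.7 -35.   50. ]
case [413.3 224.8  48. ]
spoonbowl [496.7  95.2   6. ]
spoontail [395.   37.7  12. ]
tub [634.8  13.8  28. ]
cork [ 489.2 -437.5    6. ]
dish [481.5 419.4  12. ]
restbowl [623.2 204.4   5. ]
resttail [511.9 255.4   5. ]
box [ 671.7 -184.9   90. ]
box [ 659.4 -276.7   90. ]
box [ 529.9 -289.     0. ]
box [ 542.8 -156.2    0. ]
[[-0.001  0.355  0.935]
 [-0.001  0.935 -0.355]
 [-1.    -0.001 -0.   ]]
```

View pics/wrist0.png

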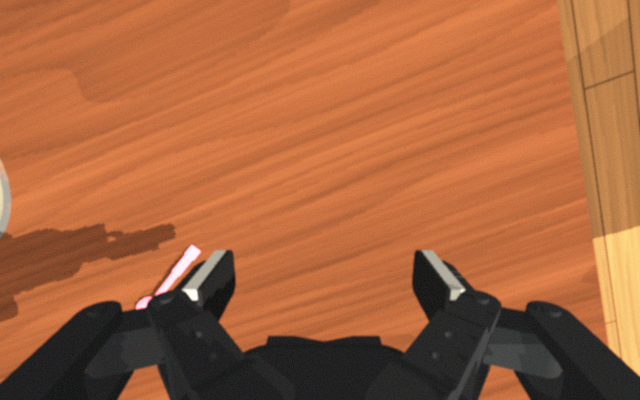

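All the rests and items match. The wrist view only shows the pink decoy spoon near the fingers. I'll head to the bottle and turn the tool to world axes on the way.

Call:
{"op": "carry_out", "data": {
  "deltas": [
    [-1, 0, -48, 36, -4.2, 0, 0],
    [-1, 0, -96, 72, -8.4, 0, 0],
    [-1, 0, -143, 108, -12.6, 0, 0],
    [-1, 0, -190, 145, -16.7, 0, 0],
    [-1, 0, -238, 181, -20.8, 0, 0]
  ],
  "newtons": 40
}}

```text
time_s: 0.78
eef_pos: [271.1, 202.4, 231.3]
ee_rot: [0.707, -0.001, 0.707, 0.001]
force: [1.9, 0.9, 0.5]
grip_width: 0.998
```

```bash
cat >> h.py <<'E'
def go(x,y,z,yaw):
    s=ctrl.sense(); M=rot(s['ee_rot']).as_matrix(); a=np.radians(yaw)
    Y=np.array([np.cos(a),np.sin(a),0]);X=np.array([0,0,-1.]);T=np.column_stack([X,Y,np.cross(X,Y)])
    print('t',round(s['time_s'],2),'at',np.round(s['eef_pos'],1),'yaw',round(np.degrees(np.arctan2(M[1,1],M[0,1])),1),'w',round(s['grip_width'],2),'F',np.round(s['force'],1))
    print(' shift',(M.T@(np.array([x,y,z])-s['eef_pos'])).round(1),'turn',np.degrees(R.from_matrix(M.T@T).as_rotvec()).round(1))
E
python3 -c "
from h import *
go(398,-227,231,90)"
```

```text
t 0.78 at [271.1 202.4 231.3] yaw 90.2 w 1.0 F [1.9 0.9 0.5]
 shift [ 3.000e-01 -4.298e+02  1.255e+02] turn [ 0.2  0.  -0. ]
```

Now the tool axes are x down, y = world y, z = world x.

Call:
{"op": "carry_out", "data": {
  "deltas": [
    [-1, 0, -50, 15, 0, 0, 0],
    [-1, 0, -105, 31, 0, 0, 0],
    [-1, 0, -160, 47, 0, 0, 0],
    [-1, 0, -215, 63, 0, 0, 0],
    [-1, 0, -270, 79, 0, 0, 0]
  ]
}}

```text
time_s: 1.4
eef_pos: [350.2, -67.9, 231.4]
ee_rot: [0.707, 0.0, 0.707, -0.0]
force: [0.7, 1.5, -0.0]
grip_width: 0.998
```

Call:
{"op": "carry_out", "data": {
  "deltas": [
    [-1, 10, -55, 16, 0, 0, 0],
    [-1, 20, -105, 31, 0, 0, 0],
    [-1, 30, -140, 42, 0, 0, 0],
    [-1, 40, -160, 47, 0, 0, 0],
    [-1, 40, -160, 47, 0, 0, 0]
  ]
}}

```text
time_s: 2.02
eef_pos: [396.9, -226.3, 190.4]
ee_rot: [0.707, 0.001, 0.708, 0.0]
force: [-0.6, 0.5, -0.1]
grip_width: 1.0
```

```bash
python3 -c "
from h import *
go(398,-227,195,90); s=ctrl.sense(); save('wrist','w1'); print(w2px('wrist',[398,-227,120],s))"
```

```text
t 2.02 at [ 396.9 -226.3  190.4] yaw 89.9 w 1.0 F [-0.6  0.5 -0.1]
 shift [-4.6 -0.7  1.1] turn [-0.1 -0.1 -0.1]
[323.1 218. ]
```

View pics/w1.png

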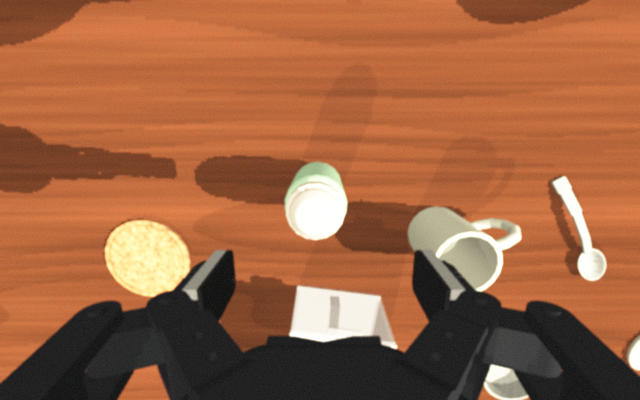

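Bottle cap centre is at about (319,214), with the cork at (147,257), mug at (465,255), spoon at right and box below.

```bash
python3 -c "
from h import *
print(px2w('wrist',319,213,118), 'foot',px2w('wrist',317,178,75),'cork',px2w('wrist',147,257,6),'mugrim',px2w('wrist',471,262,85))
go(396,-230,56,90)"
```

```text
[ 394.9 -229.4  118. ] foot [ 376.1 -231.7   75. ] cork [ 484.1 -437.1    6. ] mugrim [451.9 -91.7  85. ]
t 2.08 at [ 396.9 -225.6  191. ] yaw 90.0 w 1.0 F [1.  0.5 0.9]
 shift [135.   -4.5  -0.8] turn [-0.  -0.1 -0.1]
```

Call:
{"op": "carry_out", "data": {
  "deltas": [
    [-1, 25, -3, -1, 0, 0, 0],
    [-1, 55, -4, -1, 0, 0, 0],
    [-1, 85, -4, -1, 0, 0, 0],
    [-1, 115, -4, -1, 0, 0, 0],
    [-1, 134, -4, -1, 0, 0, 0]
  ]
}}

```text
time_s: 2.7
eef_pos: [396.0, -228.7, 56.8]
ee_rot: [0.707, -0.0, 0.707, 0.001]
force: [-0.0, -0.4, 0.8]
grip_width: 0.999
```

Call:
{"op": "carry_out", "data": {
  "deltas": [
    [0.2, 0, 0, 0, 0, 0, 0],
    [0.5, 0, 0, 0, 0, 0, 0],
    [1, 0, 0, 0, 0, 0, 0],
    [1, 0, 0, 0, 0, 0, 0],
    [1, 0, 0, 0, 0, 0, 0]
  ],
  "newtons": 40
}}

```text
time_s: 3.32
eef_pos: [396.8, -230.3, 58.7]
ee_rot: [0.708, -0.001, 0.706, -0.001]
force: [-0.6, 0.8, 7.5]
grip_width: 0.619
```

Call:
{"op": "carry_out", "data": {
  "deltas": [
    [1, 0, 0, 0, 0, 0, 0],
    [1, -5, 0, 0, 0, 0, 0],
    [1, -15, 0, 0, 0, 0, 0],
    [1, -30, 0, 0, 0, 0, 0],
    [1, -45, 0, 0, 0, 0, 0]
  ]
}}

```text
time_s: 3.95
eef_pos: [396.1, -229.8, 103.3]
ee_rot: [0.707, -0.0, 0.707, 0.0]
force: [-0.6, -0.6, -2.0]
grip_width: 0.623
```

```bash
python3 -c "
from h import *
go(635,14,170,90)
save('side','s1')
crop_('s1',(240,120,480,340),2.5)"
```

```text
t 3.95 at [ 396.1 -229.8  103.3] yaw 90.0 w 0.62 F [-0.6 -0.6 -2. ]
 shift [-66.7 243.7 238.9] turn [0. 0. 0.]
```

View pics/s1.png

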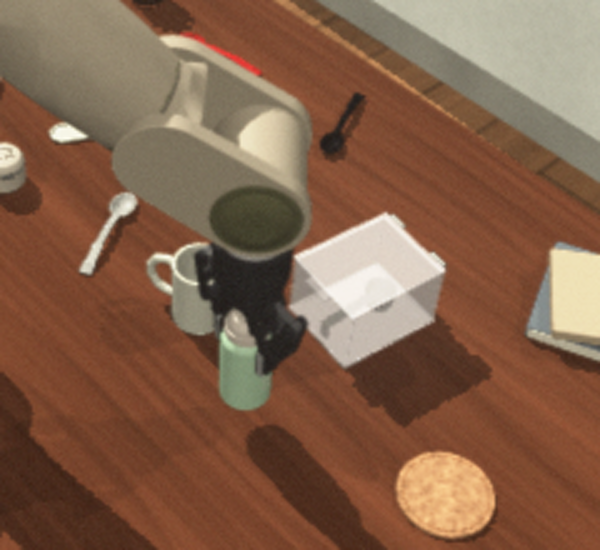

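The bottle is held upright and clear of the mug. I'll raise it and carry it over the tub.

Call:
{"op": "carry_out", "data": {
  "deltas": [
    [1, -12, 0, 0, 0, 0, 0],
    [1, -30, 0, 0, 0, 0, 0],
    [1, -50, 5, 5, 0, 0, 0],
    [1, -62, 20, 20, 0, 0, 0],
    [1, -67, 44, 43, 0, 0, 0]
  ]
}}

```text
time_s: 4.62
eef_pos: [439.5, -185.8, 170.3]
ee_rot: [0.707, 0.0, 0.707, -0.001]
force: [0.1, -0.1, -3.0]
grip_width: 0.621
```

Call:
{"op": "carry_out", "data": {
  "deltas": [
    [1, 0, 28, 28, 0, 0, 0],
    [1, 0, 58, 58, 0, 0, 0],
    [1, 0, 88, 88, 0, 0, 0],
    [1, 0, 116, 116, 0, 0, 0],
    [1, 0, 140, 140, 0, 0, 0]
  ]
}}

```text
time_s: 5.25
eef_pos: [579.8, -44.6, 169.3]
ee_rot: [0.707, -0.0, 0.707, 0.0]
force: [0.2, -0.2, -1.9]
grip_width: 0.618
```

Call:
{"op": "carry_out", "data": {
  "deltas": [
    [1, 0, 16, 16, 0, 0, 0],
    [1, 0, 28, 28, 0, 0, 0],
    [1, 0, 35, 35, 0, 0, 0],
    [1, 0, 35, 35, 0, 0, 0],
    [1, 0, 35, 35, 0, 0, 0]
  ]
}}

```text
time_s: 5.88
eef_pos: [613.8, -11.3, 169.3]
ee_rot: [0.707, 0.0, 0.707, -0.0]
force: [0.3, -0.3, -1.3]
grip_width: 0.62
```

```bash
python3 -c "
from h import *
go(635,14,66,90)
s=ctrl.sense(); save('wrist','w2'); save('top','t2'); 
for p in [(635,14,28),(635,53,28),(635,-25,28),(596,14,28)]: print(w2px('wrist',p,s))
a=cv2.imread('pics/raw_w2.png');b=cv2.imread('pics/raw_t2.png')[80:280,180:520]
cv2.imwrite('pics/c2.png',np.vstack([a[100:],cv2.resize(b,(640,376))[:298]]))"
```

```text
t 5.88 at [613.8 -11.3 169.3] yaw 90.0 w 0.62 F [ 0.3 -0.3 -1.3]
 shift [103.3  25.3  21.3] turn [-0. -0.  0.]
[349.4 215. ]
[388.6 215. ]
[310.2 215.1]
[350.3 176.3]
```

View pics/c2.png

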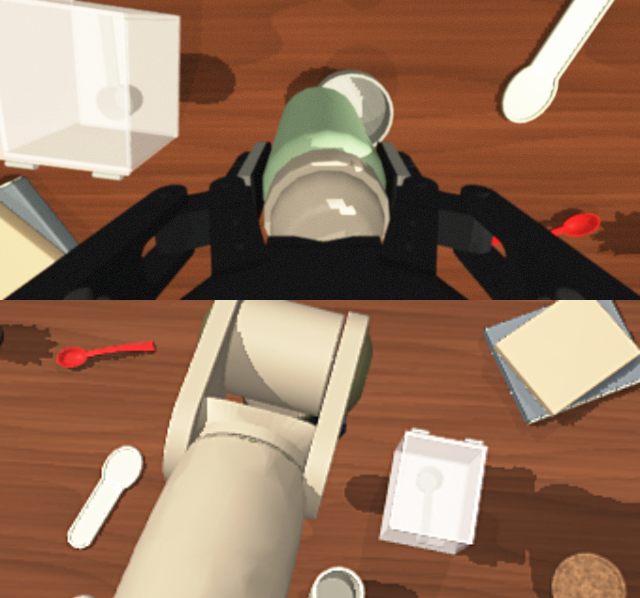

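The wrist view shows the tub's right edge at (393,210) and top edge at row 172, within 2 px of the prediction, so the tub is at about (635,15). Moving over and down.

Call:
{"op": "carry_out", "data": {
  "deltas": [
    [1, 0, 10, 8, 0, 0, 0],
    [1, 0, 20, 16, 0, 0, 0],
    [1, 0, 26, 21, 0, 0, 0],
    [1, 12, 26, 21, 0, 0, 0],
    [1, 32, 26, 21, 0, 0, 0]
  ]
}}

```text
time_s: 6.6
eef_pos: [635.1, 15.1, 136.5]
ee_rot: [0.707, -0.0, 0.707, 0.0]
force: [0.3, 0.4, -2.4]
grip_width: 0.619
```

Call:
{"op": "carry_out", "data": {
  "deltas": [
    [1, 20, 0, 0, 0, 0, 0],
    [1, 38, 0, 0, 0, 0, 0],
    [1, 52, 0, 0, 0, 0, 0],
    [1, 62, 0, 0, 0, 0, 0],
    [1, 68, 0, 0, 0, 0, 0]
  ]
}}

```text
time_s: 7.22
eef_pos: [635.2, 15.2, 68.9]
ee_rot: [0.707, -0.0, 0.707, 0.0]
force: [0.6, -0.2, -2.0]
grip_width: 0.62
```

Call:
{"op": "carry_out", "data": {
  "deltas": [
    [1, 1, 0, 0, 0, 0, 0],
    [1, 2, 0, 0, 0, 0, 0],
    [1, 3, 0, 0, 0, 0, 0],
    [1, 4, 0, 0, 0, 0, 0],
    [1, 5, 0, 0, 0, 0, 0]
  ]
}}

```text
time_s: 7.85
eef_pos: [635.2, 15.2, 64.3]
ee_rot: [0.707, -0.0, 0.707, 0.0]
force: [-0.0, -0.5, -1.3]
grip_width: 0.623
```

```bash
python3 -c "
from h import *
go(635,15,62,90)"
```

```text
t 7.85 at [635.2  15.2  64.3] yaw 90.0 w 0.62 F [-0.  -0.5 -1.3]
 shift [ 2.3 -0.2 -0.2] turn [0. 0. 0.]
```

Call:
{"op": "carry_out", "data": {
  "deltas": [
    [1, 0.5, 0, 0, 0, 0, 0],
    [1, 1, 0, 0, 0, 0, 0],
    [1, 1.5, 0, 0, 0, 0, 0],
    [1, 2, 0, 0, 0, 0, 0],
    [1, 2, 0, 0, 0, 0, 0]
  ]
}}

```text
time_s: 8.48
eef_pos: [635.4, 15.1, 62.8]
ee_rot: [0.707, -0.0, 0.707, 0.0]
force: [-0.6, 0.3, 3.4]
grip_width: 0.619
```

Contact felt. Opening gently and lifting away.

Call:
{"op": "carry_out", "data": {
  "deltas": [
    [0.1, 0, 0, 0, 0, 0, 0],
    [-0.3, 0, 0, 0, 0, 0, 0],
    [-1, 0, 0, 0, 0, 0, 0],
    [-1, 0, 0, 0, 0, 0, 0],
    [-1, 0, 0, 0, 0, 0, 0]
  ]
}}

```text
time_s: 9.1
eef_pos: [635.1, 15.2, 62.2]
ee_rot: [0.707, -0.0, 0.707, 0.0]
force: [0.9, 0.1, 0.4]
grip_width: 1.006
```

Call:
{"op": "carry_out", "data": {
  "deltas": [
    [-1, -15, 0, 0, 0, 0, 0],
    [-1, -40, 0, 0, 0, 0, 0],
    [-1, -75, 0, 0, 0, 0, 0],
    [-1, -110, 0, 0, 0, 0, 0],
    [-1, -125, 0, 0, 0, 0, 0]
  ]
}}

```text
time_s: 9.72
eef_pos: [635.8, 15.1, 190.3]
ee_rot: [0.709, -0.0, 0.706, -0.0]
force: [-0.3, -0.7, 0.2]
grip_width: 0.994
```

Call:
{"op": "carry_out", "data": {
  "deltas": [
    [-1, 0, -20, -40, 14, 0, 0],
    [-1, 0, -42, -84, 28, 0, 0],
    [-1, 0, -64, -128, 42, 0, 0],
    [-1, 0, -86, -165, 56, 0, 0],
    [-1, 0, -106, -181, 70, 0, 0]
  ]
}}

```text
time_s: 10.35
eef_pos: [452.4, -91.2, 187.2]
ee_rot: [0.63, 0.321, 0.63, -0.321]
force: [0.6, -0.7, -0.8]
grip_width: 1.001
```

```bash
python3 -c "
from h import *
go(453.5,-93,180,20)"
```

```text
t 10.35 at [452.4 -91.2 187.2] yaw 35.9 w 1.0 F [ 0.6 -0.7 -0.8]
 shift [ 7.2 -0.2  2.1] turn [15.9 -0.   0. ]
```

Call:
{"op": "carry_out", "data": {
  "deltas": [
    [-1, 7, 0, 2, 8, 0, 0],
    [-1, 7, 0, 2, 15.9, 0, 0],
    [-1, 7, 0, 2, 15.9, 0, 0],
    [-1, 7, 0, 2, 15.9, 0, 0],
    [-1, 7, 0, 2, 15.9, 0, 0]
  ]
}}

```text
time_s: 10.98
eef_pos: [455.3, -92.4, 180.3]
ee_rot: [0.581, 0.403, 0.581, -0.403]
force: [-0.5, 0.6, 0.3]
grip_width: 1.003
```

```bash
python3 -c "
from h import *
go(453.5,-93,36,20);s=ctrl.sense(); save('wrist','w3'); save('top','t3')
print(w2px('wrist',(453.5,-93,85),s))
a=cv2.imread('pics/raw_w3.png');b=cv2.imread('pics/raw_t3.png')[100:260,250:510]
cv2.imwrite('pics/c3.png',np.vstack([a[50:350],cv2.resize(b[:120],(640,295))]))"
```

```text
t 10.97 at [455.3 -92.4 180.3] yaw 20.5 w 1.0 F [-0.5  0.6  0.3]
 shift [ 1.443e+02 -1.900e+00 -1.000e-01] turn [0.5 0.  0. ]
[322.6 205.7]
```

View pics/c3.png

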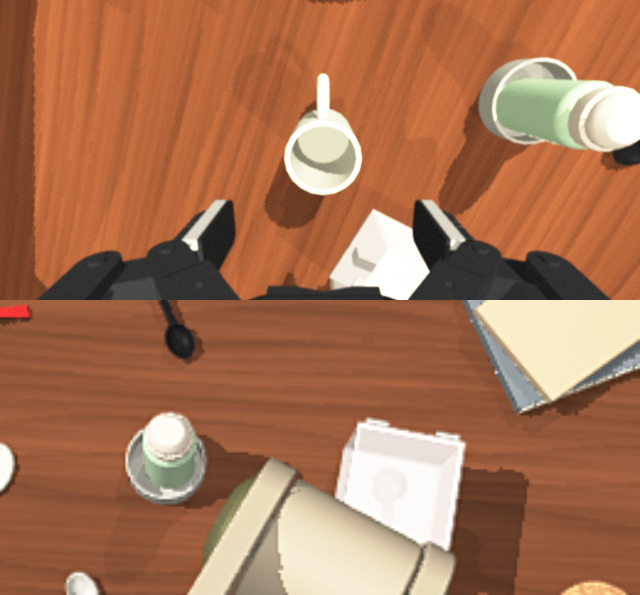

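The mug rim centre at (323,204) matches the prediction, and its handle points straight up the picture, so the grip is aligned. The bottle stands upright in the tub. Descending on the mug.

Call:
{"op": "carry_out", "data": {
  "deltas": [
    [-1, 25, -2, 0, 0, 0, 0],
    [-1, 60, -2, 0, 0, 0, 0],
    [-1, 95, -2, 0, 0, 0, 0],
    [-1, 125, -2, 0, 0, 0, 0],
    [-1, 144, -2, 0, 0, 0, 0]
  ]
}}

```text
time_s: 11.7
eef_pos: [453.1, -93.0, 35.0]
ee_rot: [0.58, 0.403, 0.581, -0.403]
force: [0.6, -0.4, -0.4]
grip_width: 0.995
```

Call:
{"op": "carry_out", "data": {
  "deltas": [
    [-0.2, 0, 0, 0, 0, 0, 0],
    [0.3, 0, 0, 0, 0, 0, 0],
    [1, 0, 0, 0, 0, 0, 0],
    [1, 0, 0, 0, 0, 0, 0],
    [1, 0, 0, 0, 0, 0, 0]
  ],
  "newtons": 40
}}

```text
time_s: 12.32
eef_pos: [453.6, -93.2, 36.7]
ee_rot: [0.581, 0.404, 0.58, -0.404]
force: [-0.6, 0.0, 2.6]
grip_width: 0.724
```

Call:
{"op": "carry_out", "data": {
  "deltas": [
    [1, 0, 0, 0, 0, 0, 0],
    [1, -5, 0, 0, 0, 0, 0],
    [1, -20, 0, 0, 0, 0, 0],
    [1, -45, 0, 0, 0, 0, 0],
    [1, -70, 0, 0, 0, 0, 0]
  ]
}}

```text
time_s: 12.95
eef_pos: [453.5, -93.2, 107.8]
ee_rot: [0.581, 0.404, 0.58, -0.404]
force: [-0.0, -0.0, -2.7]
grip_width: 0.723
```

```bash
python3 -c "
from h import *
print('cap',px2w('top',250+168/2.46,100+136/2.46,124),'tub',px2w('top',250+166/2.46,100+163/2.46,28))
go(487,-437,150,20)"
```

```text
cap [632.7  11.5 124. ] tub [633.4  14.4  28. ]
t 12.95 at [453.5 -93.2 107.8] yaw 20.4 w 0.72 F [-0.  -0.  -2.7]
 shift [-42.1 -88.4 334. ] turn [ 0.4  0.  -0. ]
```

Call:
{"op": "carry_out", "data": {
  "deltas": [
    [1, -18, -4, 14, 0, 0, 0],
    [1, -36, -11, 42, 0, 0, 0],
    [1, -42, -20, 76, 0, 0, 0],
    [1, -42, -30, 112, 0, 0, 0],
    [1, -42, -40, 150, 0, 0, 0]
  ]
}}

```text
time_s: 13.58
eef_pos: [468.2, -248.8, 149.3]
ee_rot: [0.581, 0.404, 0.58, -0.404]
force: [0.7, 0.3, -1.8]
grip_width: 0.723
```

Call:
{"op": "carry_out", "data": {
  "deltas": [
    [1, 0, -9, 35, 0, 0, 0],
    [1, 0, -18, 66, 0, 0, 0],
    [1, 0, -24, 90, 0, 0, 0],
    [1, 0, -29, 108, 0, 0, 0],
    [1, 0, -29, 108, 0, 0, 0]
  ]
}}

```text
time_s: 14.2
eef_pos: [478.5, -359.8, 148.7]
ee_rot: [0.58, 0.404, 0.58, -0.404]
force: [0.3, 0.9, -3.1]
grip_width: 0.725
```

```bash
python3 -c "
from h import *
go(487,-437,46,20);s=ctrl.sense(); save('wrist','w4'); print(w2px('wrist',(487,-437,6),s))
a=np.radians(20.4)
for x,y in((50,0),(-50,0),(0,50),(0,-50)): print(w2px('wrist',(487+x*np.cos(a)-y*np.sin(a),-437+x*np.sin(a)+y*np.cos(a),6),s))"
```

```text
t 14.2 at [ 478.5 -359.8  148.7] yaw 20.3 w 0.72 F [ 0.3  0.9 -3.1]
 shift [102.8 -18.8  75.3] turn [ 0.3  0.  -0. ]
[306.7 262.7]
[354.5 262.6]
[259.  262.7]
[305.9 217.2]
[307.5 304.3]
```

View pics/w4.png

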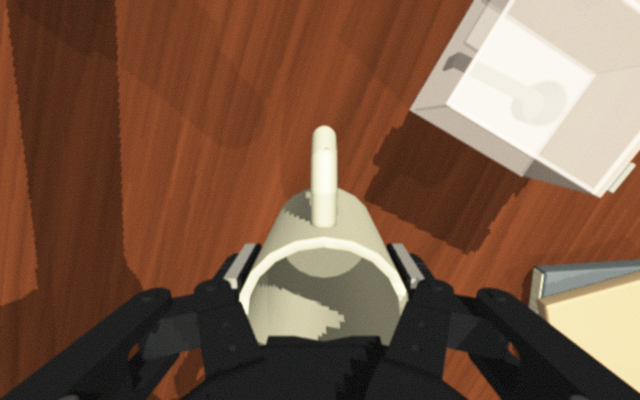

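The cork is hidden behind the mug. I'll refine its centre from the first top and wrist pictures by colour.

```bash
python3 -c "
from h import *
for f,n,box in(('raw_top0','top',(460,205,525,265)),('raw_w1','wrist',(95,210,200,305)),('raw_side0','side',(385,290,450,345))):
    x0,y0,x1,y1=box; im=cv2.imread('pics/'+f+'.png')[y0:y1,x0:x1].astype(int)
    m=((im[...,1]>120)&(im[...,2]>170)).astype(np.uint8); m=cv2.morphologyEx(m,cv2.MORPH_CLOSE,np.ones((5,5)))
    c=max(cv2.findContours(m,0,1)[0],key=cv2.contourArea); (u,v),ax,an=cv2.fitEllipse(c); print(u+x0,v+y0,ax)
    st={'ee_rot':[.7071,0,.7071,0],'eef_pos':[396.9,-226,190.6]}
    print(n,px2w(n,u+x0,v+y0,6,st))"
```

```text
492.2171936035156 233.60553169250488 (37.27434539794922, 40.491111755371094)
top [ 489.6 -437.5    6. ]
146.84881591796875 247.13948822021484 (92.40966796875, 102.55125427246094)
wrist [ 473.  -436.6    6. ]
417.7339172363281 317.30175018310547 (31.992958068847656, 39.50083923339844)
side [ 484.7 -439.8    6. ]
```

Call:
{"op": "carry_out", "data": {
  "deltas": [
    [1, 0, -5, 20, 0, 0, 0],
    [1, 0, -12, 46, 0, 0, 0],
    [1, 0, -17, 66, 0, 0, 0],
    [1, 5, -19, 76, 0, 0, 0],
    [1, 20, -19, 76, 0, 0, 0]
  ]
}}

```text
time_s: 14.88
eef_pos: [487.6, -436.7, 128.1]
ee_rot: [0.581, 0.403, 0.58, -0.404]
force: [0.7, 0.6, -2.4]
grip_width: 0.725
```

Call:
{"op": "carry_out", "data": {
  "deltas": [
    [1, 22, 0, 0, 0, 0, 0],
    [1, 44, 0, 0, 0, 0, 0],
    [1, 64, 0, 0, 0, 0, 0],
    [1, 76, 0, 0, 0, 0, 0],
    [1, 81, 0, 0, 0, 0, 0]
  ]
}}

```text
time_s: 15.5
eef_pos: [487.3, -436.1, 46.5]
ee_rot: [0.58, 0.404, 0.581, -0.403]
force: [-0.6, -0.6, -2.2]
grip_width: 0.727
```

Call:
{"op": "carry_out", "data": {
  "deltas": [
    [1, 0.5, 0, 0, 0, 0, 0],
    [1, 1.2, 0, 0, 0, 0, 0],
    [1, 2, 0, 0, 0, 0, 0],
    [1, 2.7, 0, 0, 0, 0, 0],
    [1, 3.5, 0, 0, 0, 0, 0]
  ]
}}

```text
time_s: 16.12
eef_pos: [487.4, -436.9, 43.9]
ee_rot: [0.581, 0.404, 0.581, -0.404]
force: [0.6, -0.7, -2.5]
grip_width: 0.727
```

Call:
{"op": "carry_out", "data": {
  "deltas": [
    [1, 0.5, 0, 0, 0, 0, 0],
    [1, 0.8, 0, 0, 0, 0, 0],
    [1, 1.2, 0, 0, 0, 0, 0],
    [1, 1.5, 0, 0, 0, 0, 0],
    [1, 1.5, 0, 0, 0, 0, 0]
  ]
}}

```text
time_s: 16.75
eef_pos: [487.4, -436.9, 42.7]
ee_rot: [0.581, 0.404, 0.581, -0.404]
force: [-1.4, 2.0, 3.3]
grip_width: 0.724
```

Call:
{"op": "carry_out", "data": {
  "deltas": [
    [0, 0, 0, 0, 0, 0, 0],
    [-0.6, 0, 0, 0, 0, 0, 0],
    [-1, 0, 0, 0, 0, 0, 0],
    [-1, 0, 0, 0, 0, 0, 0],
    [-1, 0, 0, 0, 0, 0, 0]
  ]
}}

```text
time_s: 17.38
eef_pos: [487.4, -436.9, 42.2]
ee_rot: [0.581, 0.404, 0.581, -0.404]
force: [0.5, -0.1, 0.4]
grip_width: 1.001
```

Call:
{"op": "carry_out", "data": {
  "deltas": [
    [-1, -12, 0, 0, 0, 0, 0],
    [-1, -40, 0, 0, 0, 0, 0],
    [-1, -80, 0, 0, 0, 0, 0],
    [-1, -120, 0, 0, 0, 0, 0],
    [-1, -140, 0, 0, 0, 0, 0]
  ]
}}

```text
time_s: 18.0
eef_pos: [487.8, -437.4, 185.9]
ee_rot: [0.582, 0.403, 0.579, -0.404]
force: [-0.6, 0.2, -0.5]
grip_width: 1.004
```

Call:
{"op": "carry_out", "data": {
  "deltas": [
    [-1, 0, 14, -57, -10, 0, 0],
    [-1, 0, 28, -114, -20, 0, 0],
    [-1, 0, 42, -171, -30, 0, 0],
    [-1, 0, 56, -228, -40, 0, 0],
    [-1, 0, 70, -285, -50, 0, 0]
  ]
}}

```text
time_s: 18.62
eef_pos: [453.3, -143.7, 183.3]
ee_rot: [0.698, 0.118, 0.697, -0.119]
force: [1.3, -0.2, 0.2]
grip_width: 0.997
```

```bash
python3 -c "
from h import *
go(413,225,180,90)"
```

```text
t 18.62 at [ 453.3 -143.7  183.3] yaw 70.7 w 1.0 F [ 1.3 -0.2  0.2]
 shift [   2.9  334.7 -159.8] turn [-19.3   0.1   0. ]
```

Call:
{"op": "carry_out", "data": {
  "deltas": [
    [-1, 0, 54, -26, -5, 0, 0],
    [-1, 0, 108, -52, -10, 0, 0],
    [-1, 0, 162, -77, -15, 0, 0],
    [-1, 0, 216, -103, -19.3, 0, 0],
    [-1, 0, 270, -129, -19.3, 0, 0]
  ]
}}

```text
time_s: 19.25
eef_pos: [422.5, 154.1, 183.4]
ee_rot: [0.708, 0.002, 0.706, -0.002]
force: [1.2, -0.6, -0.6]
grip_width: 1.004
```

Call:
{"op": "carry_out", "data": {
  "deltas": [
    [-1, 10, 35, -4, 0, 0, 0],
    [-1, 25, 60, -7, 0, 0, 0],
    [-1, 40, 71, -8, 0, 0, 0],
    [-1, 40, 71, -8, 0, 0, 0],
    [-1, 40, 71, -8, 0, 0, 0]
  ]
}}

```text
time_s: 19.88
eef_pos: [415.6, 222.6, 142.8]
ee_rot: [0.707, 0.002, 0.707, -0.002]
force: [-0.7, 0.5, -0.5]
grip_width: 1.001
```

```bash
python3 -c "
from h import *
go(413,225,15,90);s=ctrl.sense(); save('wrist','w5'); print(w2px('wrist',(413,225,48),s)); save('top','t5')
a=cv2.imread('pics/raw_w5.png');b=cv2.imread('pics/raw_t5.png')[130:290,300:540]
cv2.imwrite('pics/c5.png',np.vstack([a[50:350],cv2.resize(b[40:150],(640,293))]))"
```

```text
t 19.88 at [415.6 222.6 142.8] yaw 89.6 w 1.0 F [-0.7  0.5 -0.5]
 shift [127.8   2.4  -2.7] turn [-0.4  0.  -0. ]
[327.  204.3]
```

View pics/c5.png

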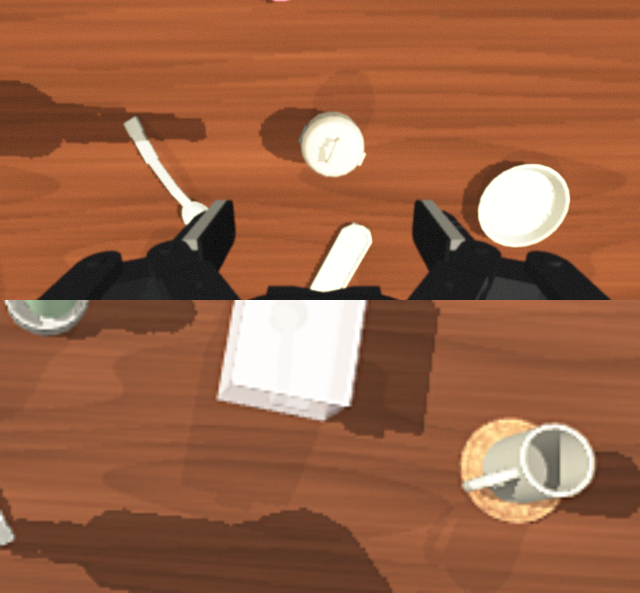

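The case centre is at (333,194), with the dish rim at (524,256) and the mug standing on the cork.

```bash
python3 -c "
from h import *
s={'ee_rot':[.707,.002,.707,-.002],'eef_pos':[415.6,222.6,142.8]}
print('case',px2w('wrist',333,194,42,s),'dish',px2w('wrist',524,256,12,s),'mug',px2w('top',300+557/2.667,170+161/2.667,91))
go(411,226,16,90)"
```

```text
case [405.7 230.1  42. ] dish [477.5 421.4  12. ] mug [ 488.3 -439.2   91. ]
t 19.98 at [415.6 222.6 142.9] yaw 89.6 w 1.0 F [-0.4  0.2 -0.6]
 shift [126.9   3.3  -4.8] turn [-0.4  0.1 -0. ]
```

```bash
python3 -c "
from h import *
from scipy.optimize import least_squares
s={'ee_rot':[.707,.002,.707,-.002],'eef_pos':[415.6,222.6,142.8]}
def outl(n,x,y):
    t=np.linspace(0,2*np.pi,40,endpoint=False); P=[w2px(n,(x+r*np.cos(a),y+r*np.sin(a),z),s) for z,r in((0,23),(6,27),(38,27),(48,14)) for a in t]
    return cv2.boundingRect(cv2.convexHull((np.array(P)*16).astype(np.int32)))
for f,n,b in(('raw_top0','top',(205,225,245,268)),('raw_w5','wrist',(285,150,385,245)),('raw_side0','side',(222,170,262,205))):
    x0,y0,x1,y1=b; im=cv2.imread('pics/'+f+'.png')[y0:y1,x0:x1].astype(int)
    m=((im[...,0]>85)&(im.max(2)-im.min(2)<90)).astype(np.uint8)
    c=max(cv2.findContours(m,0,1)[0],key=cv2.contourArea); r=np.array(cv2.boundingRect(c))+[x0,y0,0,0]
    cen=r[:2]+(r[2:])/2-.5
    def res(p):
        o=np.array(outl(n,*p))/16; return o[:2]+o[2:]/2-cen
    q=least_squares(res,[410,227],diff_step=1e-2); o=np.array(outl(n,*q.x))/16
    print(n,r,o.round(1),q.x.round(1))"
```

```text
top [213 237  24  22] [212.  236.1  24.9  22.9] [412.6 231.4]Traceback (most recent call last):
  File "<string>", line 15, in <module>
    q=least_squares(res,[410,227],diff_step=1e-2); o=np.array(outl(n,*q.x))/16
    return func(*args, **kwargs)
    vector_fun = VectorFunction(
        fun_wrapped,
    ...<6 lines>...
        workers=workers
    )
    self._update_fun()
    ~~~~~~~~~~~~~~~~^^
    self.f = self.fun_wrapped(xp_copy(self.x))
             ~~~~~~~~~~~~~~~~^^^^^^^^^^^^^^^^^
    return np.atleast_1d(self.fun(x))
                         ~~~~~~~~^^^
    return self.f(x, *self.args, **self.kwargs)
           ~~~~~~^^^^^^^^^^^^^^^^^^^^^^^^^^^^^^
  File "<string>", line 14, in res
    o=np.array(outl(n,*p))/16; return o[:2]+o[2:]/2-cen
               ~~~~^^^^^^
  File "<string>", line 6, in outl
    t=np.linspace(0,2*np.pi,40,endpoint=False); P=[w2px(n,(x+r*np.cos(a),y+r*np.sin(a),z),s) for z,r in((0,23),(6,27),(38,27),(48,14)) for a in t]
                                                   ~~~~^^^^^^^^^^^^^^^^^^^^^^^^^^^^^^^^^^^^^
  File "h.py", line 24, in w2px
    c,r,t=cam(n,st); q=r.T@(np.array(p,float)-t); return (np.array([c['fx']*q[0],c['fy']*q[1]])/q[2]+[c['cx'],c['cy']]).round(1)
          ~~~^^^^^^
  File "h.py", line 15, in cam
    c=viewer.calibration(n)
ValueError: time passes only in moves, steps and waits
```

Call:
{"op": "carry_out", "data": {
  "deltas": [
    [-1, 15, 5, -4, 0, 0, 0],
    [-1, 35, 7, -6, 0, 0, 0],
    [-1, 45, 7, -6, 0, 0, 0],
    [-1, 45, 7, -6, 0, 0, 0],
    [-1, 45, 7, -6, 0, 0, 0]
  ]
}}

```text
time_s: 20.6
eef_pos: [409.7, 230.2, 98.0]
ee_rot: [0.708, 0.002, 0.707, -0.002]
force: [-0.5, -0.0, 0.2]
grip_width: 1.005
```

```bash
python3 -c "
from h import *
go(410,230,16,90);s=ctrl.sense(); save('wrist','w6'); print([w2px('wrist',(410+a,230+b,38),s) for a,b in ((0,0),(27,0),(-27,0),(0,27),(0,-27))])"
```

```text
t 20.6 at [409.7 230.2  98. ] yaw 89.7 w 1.01 F [-0.5 -0.   0.2]
 shift [82.  -0.3  0.2] turn [-0.3  0.1 -0. ]
[array([323.8, 221.3]), array([324., 256.]), array([323.6, 184.1]), array([361.6, 221. ]), array([286. , 221.5])]
```

View pics/w6.png

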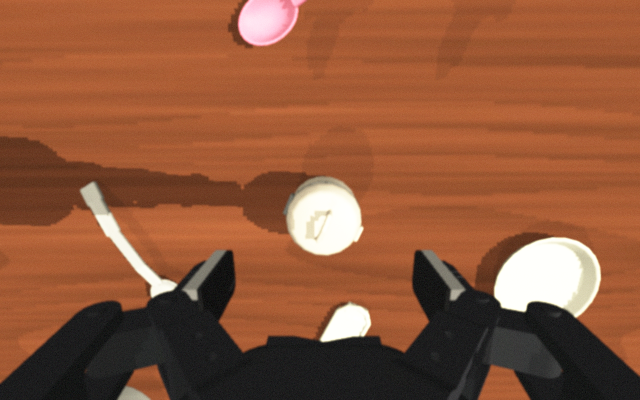

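The case outline (left 286, right 362, bottom 256) matches (410,230). Small tabs show at (360,235) and (289,212), so I'll turn the jaws 30° to grip plain wall. That also suits the spoon later.

Call:
{"op": "carry_out", "data": {
  "deltas": [
    [-1, 0, 0, 0, -8, 0, 0],
    [-1, 5, 0, 0, -16, 0, 0],
    [-1, 20, 0, 0, -24, 0, 0],
    [-1, 45, 0, 0, -30, 0, 0],
    [-1, 70, 0, 0, -30, 0, 0]
  ]
}}

```text
time_s: 21.28
eef_pos: [409.7, 230.4, 27.2]
ee_rot: [0.684, -0.182, 0.683, 0.182]
force: [0.6, 0.0, -0.2]
grip_width: 1.001
```

Call:
{"op": "carry_out", "data": {
  "deltas": [
    [-1, 8, 0, 0, 0, 0, 0],
    [-1, 12, 0, 0, 0, 0, 0],
    [0.2, 12, 0, 0, 0, 0, 0],
    [0.7, 12, 0, 0, 0, 0, 0],
    [1, 12, 0, 0, 0, 0, 0]
  ],
  "newtons": 25
}}

```text
time_s: 21.9
eef_pos: [409.5, 230.5, 16.2]
ee_rot: [0.684, -0.181, 0.683, 0.181]
force: [-0.7, -0.4, 6.0]
grip_width: 0.614
```

Call:
{"op": "carry_out", "data": {
  "deltas": [
    [1, 0, 0, 0, 0, 0, 0],
    [1, 0, 0, 0, 0, 0, 0],
    [1, -5, 0, 0, 0, 0, 0],
    [1, -20, 0, 0, 0, 0, 0],
    [1, -40, 0, 0, 0, 0, 0]
  ]
}}

```text
time_s: 22.52
eef_pos: [409.1, 230.3, 56.5]
ee_rot: [0.683, -0.181, 0.684, 0.181]
force: [-0.1, 0.1, -0.7]
grip_width: 0.614
```

```bash
python3 -c "
from h import *
go(480,420,90,120); s=ctrl.sense();save('wrist','w7'); 
print(w2px('wrist',(480,420,12),s))"
```

```text
t 22.52 at [409.1 230.3  56.5] yaw 119.7 w 0.61 F [-0.1  0.1 -0.7]
 shift [-33.5 129.7 155.6] turn [-0.3 -0.  -0. ]
[485.4 411.5]
```

View pics/w7.png

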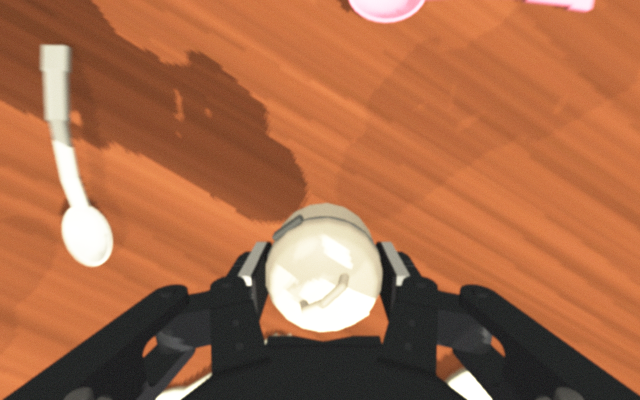

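The case is held upright. Carrying it to the dish at (480,420).

Call:
{"op": "carry_out", "data": {
  "deltas": [
    [1, -10, 12, 15, 0, 0, 0],
    [1, -25, 38, 46, 0, 0, 0],
    [1, -33, 67, 80, 0, 0, 0],
    [1, -33, 95, 114, 0, 0, 0],
    [1, -33, 118, 142, 0, 0, 0]
  ]
}}

```text
time_s: 23.2
eef_pos: [474.4, 404.8, 88.8]
ee_rot: [0.684, -0.181, 0.683, 0.181]
force: [-0.4, -0.7, -1.6]
grip_width: 0.616
```

Call:
{"op": "carry_out", "data": {
  "deltas": [
    [1, 0, 9, 10, 0, 0, 0],
    [1, 0, 11.5, 13.5, 0, 0, 0],
    [1, 18, 11.5, 13.5, 0, 0, 0],
    [1, 42, 11.5, 13.5, 0, 0, 0],
    [1, 60, 11.5, 13.5, 0, 0, 0]
  ]
}}

```text
time_s: 23.82
eef_pos: [479.4, 418.9, 26.3]
ee_rot: [0.683, -0.181, 0.684, 0.181]
force: [0.2, 0.2, -0.4]
grip_width: 0.612
```

```bash
python3 -c "
from h import *
go(480,420,21,120); save('wrist','w8'); s=ctrl.sense();print(w2px('wrist',(480,420,12),s))
M=rot(s['ee_rot']).as_matrix()
for a,b in((45,0),(-45,0),(0,-45)): print(w2px('wrist',np.array([480,420,12])+a*M[:,1]+b*M[:,2],s))"
```

```text
t 23.82 at [479.4 418.9  26.3] yaw 119.7 w 0.61 F [ 0.2  0.2 -0.4]
 shift [5.3 0.7 1.1] turn [-0.3 -0.1  0. ]
[324.6 251.8]
[404.9 251.8]
[244.3 251.9]
[324.6 172.1]
```

View pics/w8.png

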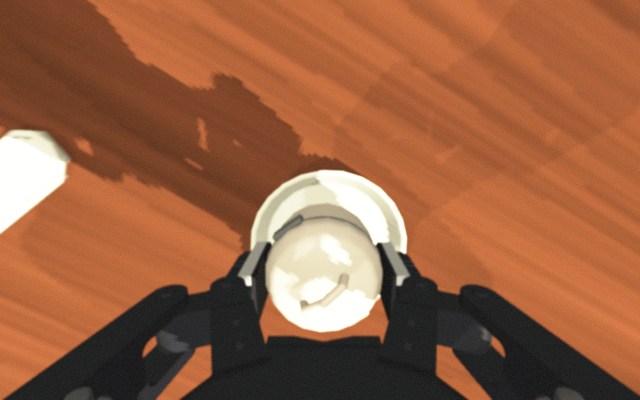

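The dish rim spans columns 250 to 407 with its top at row 170, so it's about 2 mm further along tool y. I'll correct that and lower.

Call:
{"op": "carry_out", "data": {
  "deltas": [
    [1, 0, 1.5, 0, 0, 0, 0],
    [1, 1.5, 2.5, 0, 0, 0, 0],
    [1, 3, 2.5, 0, 0, 0, 0],
    [1, 4.2, 2.5, 0, 0, 0, 0],
    [1, 5, 2.5, 0, 0, 0, 0]
  ]
}}

```text
time_s: 24.5
eef_pos: [478.8, 422.0, 23.3]
ee_rot: [0.684, -0.181, 0.683, 0.181]
force: [-0.6, 0.9, -1.0]
grip_width: 0.614
```

Call:
{"op": "carry_out", "data": {
  "deltas": [
    [1, 0.4, 0, 0, 0, 0, 0],
    [1, 0.8, 0, 0, 0, 0, 0],
    [1, 1.2, 0, 0, 0, 0, 0],
    [1, 1.5, 0, 0, 0, 0, 0],
    [1, 1.5, 0, 0, 0, 0, 0]
  ]
}}

```text
time_s: 25.12
eef_pos: [478.8, 422.0, 21.8]
ee_rot: [0.684, -0.181, 0.683, 0.181]
force: [-0.0, 0.1, -1.3]
grip_width: 0.612
```

Call:
{"op": "carry_out", "data": {
  "deltas": [
    [1, 0.4, 0, 0, 0, 0, 0],
    [1, 0.8, 0, 0, 0, 0, 0],
    [1, 1.2, 0, 0, 0, 0, 0],
    [1, 1.5, 0, 0, 0, 0, 0],
    [1, 1.5, 0, 0, 0, 0, 0]
  ]
}}

```text
time_s: 25.75
eef_pos: [478.9, 422.0, 20.3]
ee_rot: [0.684, -0.181, 0.683, 0.181]
force: [0.5, -0.4, -0.6]
grip_width: 0.613
```

Call:
{"op": "carry_out", "data": {
  "deltas": [
    [1, 0.3, 0, 0, 0, 0, 0],
    [1, 0.6, 0, 0, 0, 0, 0],
    [1, 0.8, 0, 0, 0, 0, 0],
    [1, 1, 0, 0, 0, 0, 0],
    [1, 1, 0, 0, 0, 0, 0]
  ]
}}

```text
time_s: 26.38
eef_pos: [478.8, 422.1, 20.2]
ee_rot: [0.684, -0.181, 0.683, 0.181]
force: [-3.9, -2.8, 8.9]
grip_width: 0.614
```

Contact. Releasing, lifting and heading for the spoon.

Call:
{"op": "carry_out", "data": {
  "deltas": [
    [0.1, 0, 0, 0, 0, 0, 0],
    [-0.3, 0, 0, 0, 0, 0, 0],
    [-1, 0, 0, 0, 0, 0, 0],
    [-1, 0, 0, 0, 0, 0, 0],
    [-1, 0, 0, 0, 0, 0, 0]
  ]
}}

```text
time_s: 27.0
eef_pos: [478.8, 422.0, 19.2]
ee_rot: [0.683, -0.181, 0.684, 0.181]
force: [0.6, -0.1, 0.2]
grip_width: 1.007
```

Call:
{"op": "carry_out", "data": {
  "deltas": [
    [-1, -12, 0, 0, 0, 0, 0],
    [-1, -35, 0, 0, 0, 0, 0],
    [-1, -65, 0, 0, 0, 0, 0],
    [-1, -90, 0, 0, 0, 0, 0],
    [-1, -100, 0, 0, 0, 0, 0]
  ]
}}

```text
time_s: 27.62
eef_pos: [479.4, 422.4, 121.5]
ee_rot: [0.685, -0.181, 0.682, 0.182]
force: [-0.5, 0.1, 0.1]
grip_width: 0.998
```

```bash
python3 -c "
from h import *
go(450,70,110,120);s=ctrl.sense(); save('wrist','w9'); 
M=rot(s['ee_rot']).as_matrix()
for a,b in((0,0),(27,0),(-27,0),(0,-27)): print(w2px('wrist',np.array([478.8,422,42])+a*M[:,1]+b*M[:,2],s))"
```

```text
t 27.62 at [479.4 422.4 121.5] yaw 119.7 w 1.0 F [-0.5  0.1  0.1]
 shift [  10.9 -291.5 -200.1] turn [-0.3  0.2 -0. ]
[323.3 211.9]
[358.1 211.9]
[288.5 211.9]
[323.3 177.5]
```

View pics/w9.png

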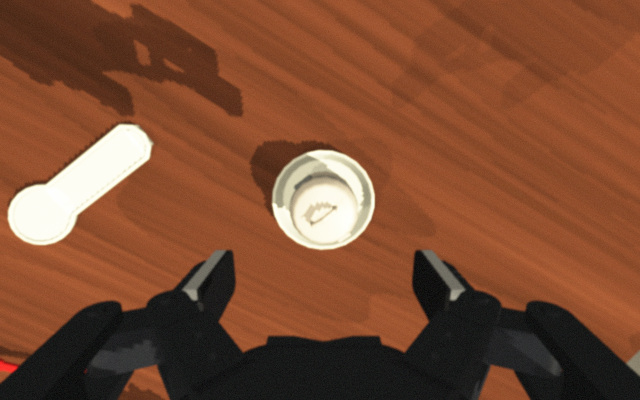

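The case is upright and central in the dish. The whole spoon rest is visible at left, with its oval at (41,214) and tail at (140,135). I'll measure it by code from this picture while moving to the spoon.

Call:
{"op": "carry_out", "data": {
  "deltas": [
    [-1, 0, -50, -34, 0, 0, 0],
    [-1, -5, -100, -69, 0, 0, 0],
    [-1, -10, -150, -103, 0, 0, 0],
    [-1, -10, -198, -136, 0, 0, 0],
    [-1, -10, -235, -161, 0, 0, 0]
  ]
}}

```text
time_s: 28.3
eef_pos: [454.6, 136.1, 128.8]
ee_rot: [0.683, -0.181, 0.684, 0.181]
force: [0.2, -0.4, 0.5]
grip_width: 1.002
```

Call:
{"op": "carry_out", "data": {
  "deltas": [
    [-1, 0, -30, -20, 0, 0, 0],
    [-1, 0, -50, -34, 0, 0, 0],
    [-1, 0, -57, -39, 0, 0, 0],
    [-1, 0, -57, -39, 0, 0, 0],
    [-1, 0, -57, -39, 0, 0, 0]
  ]
}}

```text
time_s: 28.92
eef_pos: [449.7, 70.1, 129.2]
ee_rot: [0.683, -0.181, 0.683, 0.182]
force: [-0.0, 0.1, 0.2]
grip_width: 0.999
```

```bash
cat > ax.py <<'E'
from h import *
def axis(f,n,b,z,st=None,th=90):
    x0,y0,x1,y1=b; im=cv2.imread('pics/'+f+'.png')[y0:y1,x0:x1].astype(int)
    m=((im[...,0]>th)&(im[...,0]>0.55*im[...,2])).astype(np.uint8)
    k,l,stt,_=cv2.connectedComponentsWithStats(m); i=1+np.argmax(stt[1:,4]); v,u=np.where(l==i)
    c,r,t=cam(n,st); d=r@np.stack([(u+x0-c['cx'])/c['fx'],(v+y0-c['cy'])/c['fy'],np.ones(len(u))])
    P=(t[:,None]+d*(z-t[2])/d[2])[:2].T; w=np.linalg.norm(d,axis=0)**0
    e,V=np.linalg.eigh(np.cov(P.T)); a=V[:,1]; a=a*np.sign(a[0]); q=P@a; p=P@[-a[1],a[0]]
    mid=(q.max()+q.min())/2; o=a*mid+np.array([-a[1],a[0]])*np.median(p)
    wid=lambda k:np.ptp(p[k])
    print(f,'axis deg',np.degrees(np.arctan2(a[1],a[0])).round(1),'len',np.ptp(q).round(1),'mid',o.round(1),'width +end',wid(q>mid+30).round(1),'-end',wid(q<mid-30).round(1),'box',(u+x0).min(),(u+x0).max(),(v+y0).min(),(v+y0).max())
E
python3 -c "
from ax import *
s9={'ee_rot':[0.685,-0.181,0.682,0.182],'eef_pos':[479.4,422.4,121.5]}
axis('raw_w9','wrist',(0,110,165,255),5,s9)
axis('raw_top0','top',(210,150,262,217),5)
axis('raw_top0','top',(270,205,312,268),9)
go(453,70,9,120)
s=ctrl.sense(); save('wrist','w10'); print(w2px('wrist',(455,71.6,12),s), w2px('wrist',(497,95,6),s),w2px('wrist',(395,38,12),s))
"
```

```text
raw_w9 axis deg -25.9 len 163.0 mid [575.8 226.9] width +end 52.9 -end 36.4 box 7 153 124 244
raw_top0 axis deg -25.6 len 161.6 mid [579.1 226.7] width +end 52.8 -end 36.9 box 216 255 157 212
raw_top0 axis deg 29.2 len 141.1 mid [454.4  71.3] width +end 31.8 -end 16.6 box 277 305 210 261
t 28.93 at [449.7  70.1 129.2] yaw 119.7 w 1.0 F [-0.   0.1  0.2]
 shift [120.2  -1.7   2.8] turn [-0.3 -0.  -0. ]
[321.9 206.4] [321.5 252.7] [322.4 127.9]
```

View pics/w10.png

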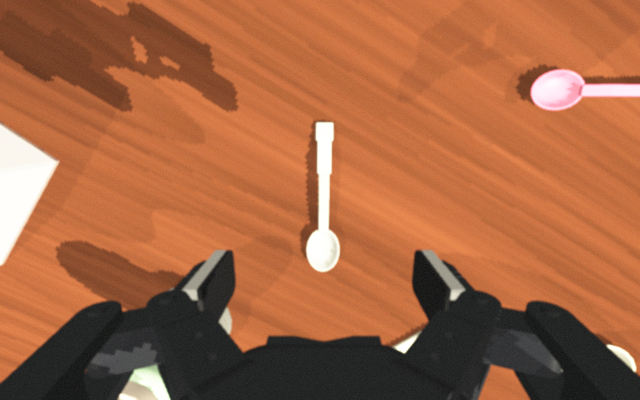

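The spoon is confirmed: steel, bowl at (323,250), tail at (324,122), lined up with the tool.

```bash
python3 -c "
from ax import *
s={'ee_rot':[.683,-.181,.683,.182],'eef_pos':[449.7,70.1,129.2]}
axis('raw_w10','wrist',(295,112,350,280),9,s)
a=np.radians(29.3); go(454-5*np.cos(a),71.3-5*np.sin(a),4,119.3)
"
```

```text
raw_w10 axis deg 29.0 len 140.5 mid [450.8  70.8] width +end 31.6 -end 15.6 box 306 339 121 271
t 28.98 at [449.7  70.1 129.2] yaw 119.8 w 1.0 F [-0.4 -0.5  0. ]
 shift [125.2  -1.   -0.7] turn [ 0.5 -0.  -0. ]
```

Call:
{"op": "carry_out", "data": {
  "deltas": [
    [-1, 25, 0, 0, 0, 0, 0],
    [-1, 55, 0, 0, 0, 0, 0],
    [-1, 85, 0, 0, 0, 0, 0],
    [-1, 108, 0, 0, 0, 0, 0],
    [-1, 118, 0, 0, 0, 0, 0]
  ]
}}

```text
time_s: 29.6
eef_pos: [449.3, 69.8, 10.3]
ee_rot: [0.683, -0.181, 0.684, 0.182]
force: [0.4, -0.6, -0.5]
grip_width: 0.997
```

Call:
{"op": "carry_out", "data": {
  "deltas": [
    [-1, 4, 0, 0, 0, 0, 0],
    [-0.5, 8, 0, 0, 0, 0, 0],
    [0.2, 8, 0, 0, 0, 0, 0],
    [0.6, 8, 0, 0, 0, 0, 0],
    [0.75, 8, 0, 0, 0, 0, 0]
  ],
  "newtons": 25
}}

```text
time_s: 30.22
eef_pos: [449.9, 69.3, 3.6]
ee_rot: [0.684, -0.181, 0.683, 0.181]
force: [-0.5, -0.5, 0.0]
grip_width: 0.146
```

Call:
{"op": "carry_out", "data": {
  "deltas": [
    [0.85, 0, 0, 0, 0, 0, 0],
    [1, 0, 0, 0, 0, 0, 0],
    [1, 0, 0, 0, 0, 0, 0],
    [1, 0, 0, 0, 0, 0, 0],
    [1, 0, 0, 0, 0, 0, 0]
  ]
}}

```text
time_s: 30.85
eef_pos: [449.9, 69.3, 3.5]
ee_rot: [0.684, -0.181, 0.683, 0.181]
force: [-0.3, 0.5, 6.0]
grip_width: 0.096
```

Spoon gripped (opening 8 mm). Lifting, then turning and carrying it towards the rest.

Call:
{"op": "carry_out", "data": {
  "deltas": [
    [1, -3, 0, 0, 0, 0, 0],
    [1, -10, 0, 0, 0, 0, 0],
    [1, -25, 0, 0, 0, 0, 0],
    [1, -45, 0, 0, 0, 0, 0],
    [1, -60, 0, 0, 0, 0, 0]
  ]
}}

```text
time_s: 31.48
eef_pos: [450.0, 69.3, 65.0]
ee_rot: [0.684, -0.181, 0.683, 0.181]
force: [-0.4, -0.2, -0.7]
grip_width: 0.096
```

Call:
{"op": "carry_out", "data": {
  "deltas": [
    [1, 0, 8, 20, 6, 0, 0],
    [1, 0, 22, 54, 14, 0, 0],
    [1, 0, 38, 93, 23, 0, 0],
    [1, 0, 54, 131, 32, 0, 0],
    [1, 0, 68, 164, 41, 0, 0]
  ]
}}

```text
time_s: 32.1
eef_pos: [559.3, 210.9, 64.4]
ee_rot: [0.704, 0.071, 0.703, -0.071]
force: [-0.1, -0.5, -0.4]
grip_width: 0.091
```

```bash
python3 -c "
from h import *
go(573.7,228.6,50,64.3); s=ctrl.sense(); save('wrist','w11'); print(s['ee_rot'].round(4))
"
```

```text
t 32.1 at [559.3 210.9  64.4] yaw 78.4 w 0.09 F [-0.1 -0.5 -0.4]
 shift [14.4 20.2 10.6] turn [14.1  0.  -0. ]
[ 0.7038  0.0714  0.7032 -0.0712]
```

Call:
{"op": "carry_out", "data": {
  "deltas": [
    [1, 0, 7, 4, 5, 0, 0],
    [1, 0, 14, 8, 10, 0, 0],
    [1, 3, 20.2, 10.6, 14.1, 0, 0],
    [1, 12, 20.2, 10.6, 14.1, 0, 0],
    [1, 25, 20.2, 10.6, 14.1, 0, 0]
  ]
}}

```text
time_s: 32.78
eef_pos: [572.8, 227.2, 38.1]
ee_rot: [0.69, 0.155, 0.69, -0.155]
force: [0.4, 0.3, -0.2]
grip_width: 0.095
```

```bash
python3 -c "
from h import *
go(573.7,228.6,8.5,64.3); s=ctrl.sense(); save('wrist','w12')
a=cv2.imread('pics/raw_w12.png')
M=rot(s['ee_rot']).as_matrix(); T=s['eef_pos']
d=np.array([np.cos(np.radians(-25.7)),np.sin(np.radians(-25.7)),0]); n=np.array([-d[1],d[0],0]); o=np.array([576.6,227.2,6])+20*d
c=viewer.calibration('wrist'); print([w2px('wrist',p,s) for p in (o+28*d+24*n,o+28*d-24*n,o-90*d+15.5*n,o-90*d-15.5*n,o-98*d,o+60*d)])
g=np.array([T[0],T[1],T[2]+9]);e=M[:,2]; print('spoon tail, bowl',w2px('wrist',g-66*e,s),w2px('wrist',g+51*e-[0,0,6],s))
b=cv2.imread('pics/raw_side0.png')
cv2.imwrite('pics/w12.png',a)"
```

```text
t 32.77 at [572.8 227.2  38.1] yaw 64.7 w 0.1 F [ 0.4  0.3 -0.2]
 shift [29.6  1.7  0.2] turn [ 0.4  0.  -0. ]
[array([362.6, 307.1]), array([290.8, 306.6]), array([356.1, 124.4]), array([301.1, 124. ]), array([328.7, 109.3]), array([326.3, 346.9])]
spoon tail, bowl [325.2 126.2] [325. 344.]
```

View pics/w12.png

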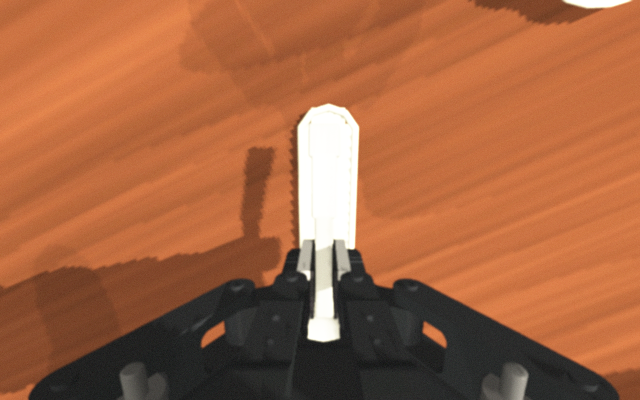

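The rest's tail is at (328,103) and its sides are at columns 298 and 358, parallel to the tool. That puts it 1.7 mm to the right and about 1 mm back from where the spoon is now. Correcting and lowering.

Call:
{"op": "carry_out", "data": {
  "deltas": [
    [1, 3, 1, -0.5, 0.2, 0, 0],
    [1, 12, 1.7, -0.8, 0.2, 0, 0],
    [1, 20, 1.7, -0.8, 0.2, 0, 0],
    [1, 25, 1.7, -0.8, 0.2, 0, 0],
    [1, 28, 1.7, -0.8, 0.2, 0, 0]
  ]
}}

```text
time_s: 33.45
eef_pos: [572.8, 229.2, 9.9]
ee_rot: [0.689, 0.157, 0.69, -0.157]
force: [-0.7, 0.5, -0.4]
grip_width: 0.092
```

Call:
{"op": "carry_out", "data": {
  "deltas": [
    [1, 0.4, 0, 0, 0, 0, 0],
    [1, 0.8, 0, 0, 0, 0, 0],
    [1, 1.2, 0, 0, 0, 0, 0],
    [1, 1.5, 0, 0, 0, 0, 0],
    [1, 1.5, 0, 0, 0, 0, 0]
  ]
}}

```text
time_s: 34.08
eef_pos: [572.9, 229.2, 8.8]
ee_rot: [0.69, 0.157, 0.69, -0.157]
force: [-0.4, -0.9, 0.4]
grip_width: 0.092
```

Call:
{"op": "carry_out", "data": {
  "deltas": [
    [1, 0.3, 0, 0, 0, 0, 0],
    [1, 0.6, 0, 0, 0, 0, 0],
    [1, 0.9, 0, 0, 0, 0, 0],
    [1, 1.1, 0, 0, 0, 0, 0],
    [1, 1.1, 0, 0, 0, 0, 0]
  ]
}}

```text
time_s: 34.7
eef_pos: [572.9, 229.2, 7.7]
ee_rot: [0.69, 0.157, 0.69, -0.157]
force: [-0.5, -0.1, -0.4]
grip_width: 0.096
```

Call:
{"op": "carry_out", "data": {
  "deltas": [
    [1, 0.2, 0, 0, 0, 0, 0],
    [1, 0.4, 0, 0, 0, 0, 0],
    [1, 0.6, 0, 0, 0, 0, 0],
    [1, 0.8, 0, 0, 0, 0, 0],
    [1, 0.8, 0, 0, 0, 0, 0]
  ]
}}

```text
time_s: 35.33
eef_pos: [572.9, 229.3, 7.4]
ee_rot: [0.69, 0.157, 0.689, -0.157]
force: [-3.0, 0.1, 6.6]
grip_width: 0.093
```

Call:
{"op": "carry_out", "data": {
  "deltas": [
    [0.75, 0, 0, 0, 0, 0, 0],
    [0.65, 0, 0, 0, 0, 0, 0],
    [0.5, 0, 0, 0, 0, 0, 0],
    [0.3, 0, 0, 0, 0, 0, 0],
    [0.3, -1, 0, 0, 0, 0, 0]
  ]
}}

```text
time_s: 35.95
eef_pos: [572.8, 229.2, 7.8]
ee_rot: [0.689, 0.157, 0.69, -0.157]
force: [0.0, 0.6, -0.3]
grip_width: 0.352
```

Call:
{"op": "carry_out", "data": {
  "deltas": [
    [0.3, -8, 0, 0, 0, 0, 0],
    [0.3, -25, 0, 0, 0, 0, 0],
    [0, -60, 0, -5, 0, 0, 0],
    [-0.5, -100, 0, -15, 0, 0, 0],
    [-1, -130, 0, -30, 0, 0, 0]
  ]
}}

```text
time_s: 36.58
eef_pos: [546.1, 242.3, 141.0]
ee_rot: [0.69, 0.157, 0.689, -0.156]
force: [0.3, -0.2, -0.5]
grip_width: 0.899
```

Call:
{"op": "carry_out", "data": {
  "deltas": [
    [-1, 0, 0, -50, 0, 0, 0],
    [-1, 0, 0, -100, 0, 0, 0],
    [-1, 0, 0, -150, 0, 0, 0],
    [-1, 0, 0, -190, 0, 0, 0],
    [-1, 0, 0, -200, 0, 0, 0]
  ]
}}

```text
time_s: 37.2
eef_pos: [364.0, 329.5, 139.2]
ee_rot: [0.69, 0.156, 0.689, -0.156]
force: [0.9, -0.6, -0.4]
grip_width: 0.997
```

```bash
python3 -c "
from h import *
go(450,240,130,64); s=ctrl.sense()
save('wrist','w13'); save('top','t13'); save('side','s13')
print(s['ee_rot'].round(4),s['eef_pos'].round(1)); print('spoon on rest px',w2px('wrist',(576,227,10),s),w2px('top',(576,227,10)))
t=cv2.imread('pics/raw_t13.png'); w=cv2.imread('pics/raw_w13.png')
A=cv2.resize(t[135:285,130:530],(800,300)); 
u,v=[int(k) for k in w2px('top',(576,227,10))]; B=cv2.resize(t[v-38:v+38,u-50:u+50],(400,300),interpolation=cv2.INTER_CUBIC)
u,v=[int(k) for k in w2px('wrist',(576,227,10),s)]; u=min(max(u,140),500);v=min(max(v,105),295); C=cv2.resize(w[v-105:v+105,u-140:u+140],(400,300),interpolation=cv2.INTER_CUBIC)
cv2.imwrite('pics/fin.png',np.vstack([A,np.hstack([B,C])]))"
```

```text
t 37.2 at [364.  329.5 139.2] yaw 64.5 w 1.0 F [ 0.9 -0.6 -0.4]
 shift [  9.2 -43.8 116.1] turn [ 0.5  0.  -0.1]
[ 0.6901  0.1563  0.6893 -0.1555] [364.  329.5 139.2]
spoon on rest px [323.1 395.9] [234.4 184.8]
```

The viewer limit is reached, so I'll verify numerically. First I'll move the wrist camera so the rest is fully in view.

Call:
{"op": "carry_out", "data": {
  "deltas": [
    [-1, -20, 0, 40, 0, 0, 0],
    [-1, -40, 0, 90, 0, 0, 0],
    [-1, -60, 0, 140, 0, 0, 0],
    [-1, -60, 0, 160, 0, 0, 0],
    [-1, -60, 0, 160, 0, 0, 0]
  ]
}}

```text
time_s: 37.98
eef_pos: [511.4, 257.8, 197.6]
ee_rot: [0.689, 0.158, 0.689, -0.158]
force: [-0.1, 0.1, -0.8]
grip_width: 1.002
```

```bash
python3 -c "
from ax import *
s=ctrl.sense(); save('wrist','w14')
e=np.array([np.cos(np.radians(-25.7)),np.sin(np.radians(-25.7)),0]);n=np.array([-e[1],e[0],0])
b=np.array([576,227.4,6])+20*e
P=np.float32([w2px('wrist',b+x*e+y*n,s) for x,y in((-110,40),(70,40),(70,-40),(-110,-40))])
H=cv2.getPerspectiveTransform(P,np.float32([[0,0],[90,0],[90,40],[0,40]]))
g=cv2.warpPerspective(cv2.cvtColor(cv2.imread('pics/raw_w14.png'),6),H,(91,41)); print(P.round(0).tolist())
for r in g[::2]: print(''.join(' .:-=+*%@#'[min(9,int(v)//26)] if v<254 else '#' for v in r))
t=cv2.imread('pics/raw_t13.png').astype(int)if 0 else None
for r in g[6:36:3]: print(r[4:90:5])
"
```

```text
[[360.0, 167.0], [356.0, 307.0], [294.0, 307.0], [289.0, 168.0]]
==++=+==================================++++++===========+++=========++++++++++++=====+++++
=++==++=================================+++++=+============++==+++====+++++++++++++=====+++
======+================================++++++++==+==========++====+====++++++++++++======++
======+================================++=++++++============+++====+====++++++++++++++===++
====+===============================++=++++++++++===========*%@###########@*+++++++++++====
=====+============================+=++==+++=+++++=======+@#####################%*+++++++===
=====++=+%#######################################################################@*++++==+=
======*############################################################@@@@@@##########@++++++=
=====@#########################################################@@@%@@@@@@@@@@########*+++++
++==+#########################################################@######################%+++++
+===%################################################################################@*++++
=+==*##################
[... 936 characters left out ...]
9 123 124 124 125 139 147 132 131]
[127 131 115 117 113 121 129 129 131 129 122 223 255 253 254 146 132 127]
[126 194 255 255 254 254 254 252 253 253 254 253 255 255 255 254 139 130]
[114 252 255 255 255 255 255 255 255 255 255 255 232 212 213 255 187 131]
[147 254 255 255 255 255 254 255 255 255 255 253 244 251 250 249 253 133]
[190 254 254 255 254 254 252 252 252 252 253 253 253 254 255 253 255 139]
[128 255 243 232 233 237 247 252 250 250 237 233 251 254 255 254 246 144]
[129 255 255 252 249 234 228 235 234 235 244 239 247 253 253 252 133 145]
[128 107  95  95  94  95  94  95 100  97  98 255 245 241 232 226 140 144]
[122 124 130 123 119 127 123 125 127 130 134  86 202 233 139 127 134 137]
```

```bash
python3 -c "
from ax import *
s={'ee_rot':[.6891,.158,.6891,-.158],'eef_pos':[511.4,257.8,197.6]}
e=np.array([np.cos(np.radians(-25.7)),np.sin(np.radians(-25.7)),0]);n=np.array([-e[1],e[0],0])
b=np.array([576,227.4,6])+20*e
P=np.float32([w2px('wrist',b+x*e+y*n,s) for x,y in((-110,30),(70,30),(70,-30),(-110,-30))])
H=cv2.getPerspectiveTransform(P,np.float32([[0,0],[120,0],[120,40],[0,40]]))
g=cv2.warpPerspective(cv2.imread('pics/raw_w14.png')[...,0],H,(121,41),flags=cv2.INTER_CUBIC)
for i,r in enumerate(g): print('%5.1f'%(30-1.5*i),''.join('.' if v<150 else ' ' if v>=247 else '0123456789'[min(9,int((247-v)/9))] for v in r))
"
```

```text
30.0 .........................................................................................................................
 28.5 .........................................................................................................................
 27.0 .........................................................................................................................
 25.5 .......................................................................................99876699..........................
 24.0 ..................................................................................9520        001359.....................
 22.5 ...............................................................................9510                 27...................
 21.0 ..............................................................................2          000000 00    049................
 19.5 ............................................................................6     000            000    05...............
 18.0 .......................................................................
[... 3446 characters left out ...]
.................941       0112210  010 048.................
-24.0 .................................................................................841             0126....................
-25.5 ....................................................................................84322111112358.......................
-27.0 .........................................................................................................................
-28.5 .........................................................................................................................
-30.0 .........................................................................................................................
```

The spoon's bowl sits inside the oval: centre about +30 mm against 28 mm nominal, laterally within 1–2 mm, handle along the channel. Last check: the box, bottle and mug against earlier top views, then hand in.

```bash
python3 -c "
from h import *
a=cv2.imread('pics/raw_top0.png',0);b=cv2.imread('pics/raw_t13.png',0)
T=a[145:220,378:445];_,v,_,l=cv2.minMaxLoc(cv2.matchTemplate(b[130:235,363:460],T,5)); print('box match',v,np.array(l)-15)
for f,nm,c in(('raw_t3','bottle',(295,140,345,190)),('raw_t5','mug',(465,205,530,265))):
    x0,y0,x1,y1=c; p=cv2.imread('pics/'+f+'.png',0)[y0:y1,x0:x1]; _,v,_,l=cv2.minMaxLoc(cv2.matchTemplate(b[y0-6:y1+6,x0-6:x1+6],p,5)); print(nm,v,np.array(l)-6)
s=ctrl.sense(); print(s['time_s'],s['force'].round(1)); order.finish_job()"
```

```text
box match 0.9998903274536133 [0 0]
bottle 0.9957229495048523 [0 0]
mug 0.9995794296264648 [0 0]
38.025 [-0.2 -0.2  0.7]
the job is handed in; nothing more can be done
```

All four things are on their rests, placed in the order asked: bottle, mug, case, then spoon. Each was lowered until contact was felt and then released. I handed the job in at 38 s, with the robot clear of everything.

| Thing | Rest | Last check |
|---|---|---|
| Bottle | steel coaster | upright, within about 3 mm of the middle |
| Mug | cork coaster | upright, within about 3 mm of the middle |
| Case | white dish | upright and central by eye in the wrist picture |
| Spoon | spoon rest | bowl in the oval end, about 2 mm along from nominal and 1–2 mm to the side |

- **Nothing disturbed:** the final top picture matches the earlier ones with no shift for the box, bottle or mug.
- **Not seen by eye:** the 16-picture limit was reached before the final view, so the spoon's placing was checked only by image code.
- **Measurements that disagreed:** the top and wrist cameras differed by 3–9 mm along x. I averaged them or took a closer look before moving. The wrist colour fit of the cork was about 12–17 mm off, so I left it out.

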